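# Hold the angle gauge to its mark on a rough stud end

### The arm

A 7-joint arm with a two-finger parallel gripper is mounted at the origin on the work surface. World frame = base frame: x ahead of the robot, y to its left, z up, the work surface at z = 0. Lengths are in mm, angles in rad, forces in N, time in s.
With the tool pointing down it reaches from about 425 to 925 mm from the base axis. Payload 6.8 kg.
Tool frame: the origin (TCP) lies on the centre line of the jaws, within the pads' length; the fingertips stand 22 mm ahead of it and the grasp point (between the pads) lies 3 mm ahead of it; z points along the fingers, y is the direction in which the jaws open and shut (so a half turn about z gives the same grasp; the last joint's range is limited). The gripper opens to 85 mm and grips with 20 to 120 N. Pads are 22 mm wide; open, the fingers measure 114 mm over their backs; the gripper's body (76 mm by 85 mm) begins 54 mm behind the grasp point. The pads swing forward as they close: fully open they stand 13 mm farther back than shut.
Start: joints at [1.234, 0.477, 0.022, 1.555, -0.011, 1.109, -0.083], TCP at [153.103, -657.424, 253.308] pointing down, gripper open.
Joint ranges: [-2.96, 2.96], [-0.34, 2.1], [-1.41, 1.46], [0.24, 2.44], [-1.37, 4.51], [0.17, 1.92], [-2.96, 2.96]. Speed limits (rad/s): [2.39, 2.39, 3.14, 3.14, 3.14, 3.14, 3.14].

### API

Orientations are given as a unit quaternion [w, x, y, z].
In Python, from plant import arm, viewer, finder gives the robot as it stands.
- The arm moves only by the tool drive_tool, never from a script. Its arguments are lists of equal length, an entry for each row: "grip": the gripper command: -1 is fully open, 1 is shut, values between are in proportion; "slide": the shift along the tool's x, y, z in mm, a list of three; "spin": the turn about the tool's z in rad. In form: {"grip": [grip, ...], "slide": [[tx, ty, tz], ...], "spin": [spin, ...]}. A call has 1 to 5 rows; each row shifts and turns the commanded pose from where the row before left it, along the tool's axes as they then stand; what a row does not reach is not made up. A row lasts 1/10 s, in which the tool goes at most 50 mm and 8.59 degrees, less where a joint would pass 70% of its speed; a pose out of reach is approached as far as the arm can. A call with a gripper value outside its range is refused whole. The fingers move at their own pace and stop on an object; "grip_force" is the grip in N (left out, the last holds). Time passes only in rows, so rows that do not move let the fingers close. It gives the time, the measured TCP pose, the force and the opening at its end, in the units of the state.
- arm.state(): the state, without advancing time (a new reading comes with each control period).
- viewer.get_image(name): name is "scene" or "top" or "wrist"; returns (picture, depth): 420x560x3 uint8, red, green, blue; 420x560 float32, mm along the optical axis (not along the pixel's ray), 0 where there is no reading.
- viewer.camera_model(name): a dict with "camera_matrix" (3x3 intrinsics, pixels), "position" and "rotation" of the camera in the world; the wrist camera has in their place "T_tool_cam" (4x4, takes a point from camera to tool coordinates, whose origin is the TCP and whose axes are the flange's). Camera axes: x right, y down, z forward; pixel columns grow to the right and rows downward; lengths in mm; the calibration is good to about 2 mm. A picture is of the moment at which its call begins: read the wrist's pose just before it. camera_model takes no time and is no camera call.
- arm.sign_off(): hands the job in, once; it reports no verdict.
Trained networks look in the newest picture that a camera, given by its name, has taken for a name from the list of things; names that differ only in an ending like _2 or _b are one class to them, and where a whole thing is asked for, a point or a joint stands for the part that bears it (a point fixed in the world has none). Each returns a list of dicts, best first, with "confidence" (0 to 1); they miss things now and then, are a little off and sometimes report something else, mostly with a low value. They report only what shows in the picture. A call takes as long as a camera call.
- finder.look_for(camera, thing): "rect" ([centre column, centre row, width, height] as shares, 0 to 1, of the picture: columns of its width, rows of its height, round what is visible of it).
- finder.regions_of(camera, thing): "mask" (420x560 bool, what is visible of it) and "rect" ([centre column, centre row, width, height] as shares, 0 to 1, of the picture: columns of its width, rows of its height, round what is visible of it).
The state is a dict: "time_s": time; "joint_positions": joint angles; "qd": joint speeds; "effort": joint torques, N m; "ee_pos": TCP position; "tool_rot": TCP orientation; "ft_force": force on the tool from outside, world axes, zero at the start; "moment": the same for the moment, N m; "gripper_width": finger opening in mm.
Only numpy, scipy, OpenCV 4.12 (cv2) and the standard library are available. Lean on these libraries where they do the work, as an engineer would, in place of code of your own. Each camera call takes 0.05 s, during which the arm holds its last target.

### The job

Pull the chest's drawer well open, take out the angle gauge and stand it on the crest of the rough-hewn timber stub in the vice, lengthwise along the stub's wide side with the middle of its base on the crest. Rock it there until its swinging pointer comes to rest on the brass index tab, and finish while still holding it so, base lightly on the crest, steady enough for a mate to scribe the trim line along it. Leave the other things on the bench where they are.

Things in the scene. Friction and masses are not known exactly. Their poses are not given: they have to be found in the camera images.
- drawer_handle (a point): centre of the drawer's steel bow handle: level round bar, 10 mm thick, 110 mm long, on a green steel bench chest (260 mm wide, 166 mm high; its face 42 mm behind the bar). x points into the chest (the drawer pulls out along -x), y along the bar, z up. The bar is 130 mm above the bench, 36 mm below the chest's top
- drawer (a joint): how far the drawer is out, m: 0 shut, 0.2 at its stop. It slides with about 2.5 N of friction and stays where it is left
- gauge_center (a point): centre of the loose angle gauge (about 0.35 kg), 56 mm above its underside. x: normal of its two-faced dial (into the chest at the start), y: along its base, z: up. 112 mm high: flat steel base 120 long (y), 28 thick (x), 14 high; aluminium frame 110 long, 22 thick. Grip its solid top bar front to back: 28 mm high, middle 42 mm above this point. White plate with black 5 degree ticks, both faces
- pointer (a joint): angle of the gauge's black needle, rad: a damped pendulum, 50 mm long, on a pivot 28 mm above the gauge's centre; it hangs plumb and settles in about 1 s. 0 when the gauge is upright, positive with the tip towards the gauge's +y; turning the gauge by an angle a about its own +x axis makes it read -a
- index (a joint): angle of the brass index tab on the same pivot and with the same sign, rad: set beforehand (0.08 to 0.30), it stays as set. The pointer is on the mark when both joints read the same
- pointer_tip (a point): lower tip of the needle, 50 mm from the pivot; z points from the tip to the pivot
- index_tip (a point): inner tip of the brass tab, also 50 mm from the pivot; the tab (6 mm wide, 12 mm long) reaches outwards from it; z points to the pivot
- stud_crest (a point): middle of the crest (highest line) of a timber stub fixed in a blue bench vice, 130 mm above the bench. x: along the crest and the vice's spindle (its handle on the -x side), y: along the stub's wide side, z: up. Stub 45 mm along x, 90 along y (31 to -y, 59 to +y of here). Its end falls from the rounded crest at 22 degrees or more on both sides. Jaw tops 35 mm below the crest
- joist_offcut: bystander: loose block of joist timber, 160 x 70 x 45 mm lying flat, origin under its middle
- hammer: bystander: loose hammer lying on the bench, origin under it
- tin: bystander: loose open steel tin, 68 mm wide, 60 mm high, origin under its middle
- gauge: the same gauge, origin under the middle of its base, same axes. At the start it stands upright in an open wooden rack (cheeks 30 mm high) in the drawer, underside 28 mm above the bench, 117 mm behind the handle bar, square to the drawer; drawer out about 0.15 m leaves finger room all round its top bar
- stud: the timber stub, fixed in the vice; origin on the bench under its middle, axes as of stud_crest. Its end is too crooked for the gauge to stand at its mark unheld

How it is judged (in metres and radians):
On the way, in this order (a step that is already met when the one before it is completed fails the run):
1. the drawer is pulled out by more than 0.10 m (value of joint drawer above 0.1 m), for 0.1 s.
2. the gauge is lifted clear of the drawer (height (world z) of gauge above 0.1 m and contact force between gauge and the fingers above 1 N), for 0.2 s.
3. the gauge is held on the stub's crest with its pointer on the tab (contact force between gauge and stud above 0.3 N and angle between the z axis of pointer_tip and the z axis of index_tip, either way round below 0.04 rad), for 0.5 s.
At the end, for the whole second after the job is handed in: Still gripped, the gauge bears on the crest (0.3 to 30 N) within 30 mm of its base's middle and 25 mm of the crest's, dial normal within 0.2 rad of the crest line; pointer still, within 0.04 rad of the tab; drawer out over 0.10 m; bystanders within 40 mm of their starts (all of step 3 and velocity of joint pointer between -0.3 and 0.3 rad/s and contact force between gauge and the fingers above 1 N and contact force between gauge and stud below 30 N and z of stud_crest in the frame of gauge between -0.005 and 0.005 m and y of stud_crest in the frame of gauge between -0.03 and 0.03 m and x of stud_crest in the frame of gauge between -0.025 and 0.025 m and angle between the x axis of gauge and the x axis of stud, either way round below 0.2 rad and value of joint drawer above 0.1 m and distance of each of joist_offcut, hammer, tin from where it was at the start of the episode below 0.04 m); the arm keeps its last pose, push and grip.
It fails at once if a bystander is knocked about (distance of any of joist_offcut, hammer, tin from where it was at the start of the episode above 0.04 m).
It also fails if it takes over 58 s, if anything falls off the work surface, if the arm or the gripper's body presses on something with over 40 N, if the wrist force passes 120 N, or if a joint passes its speed limit or range.

## Working session

There is one attempt and no reset: what is moved stays moved. The work goes in short steps, Python scripts to look and compute and a tool call to move; the robot and the scene stay as the last step left them, time stands still between calls to the robot, and variables do not carry over. Pictures are saved under pics/ and viewed, and the job is handed in when it is done.

Besides the shell and the picture viewer there is one more tool, called after "Request:" by a JSON object that holds its "name" and its "arguments", one argument or row to a line. drive_tool: Moves the arm, as the interface text tells. Its arguments: {"type":"object","properties":{"grip":{"type":"array","items":{"type":"number"}},"slide":{"type":"array","items":{"type":"array","items":{"type":"number"}}},"spin":{"type":"array","items":{"type":"number"}},"grip_force":{"type":"number"}},"required":["grip","slide","spin"]}

```bash
ls -la; mkdir -p pics; cat > h.py <<'E'
from plant import arm, viewer, finder
import numpy as np, cv2
from scipy.spatial.transform import Rotation as R
def Rq(q): return R.from_quat([q[1],q[2],q[3],q[0]]).as_matrix()
def cam(name,st=None):
    m=viewer.camera_model(name); K=np.array(m["camera_matrix"])
    if name=="wrist":
        T=np.array(m["T_tool_cam"]); Rt=Rq(st["tool_rot"]); 
        return K, Rt@T[:3,:3], Rt@T[:3,3]+np.array(st["ee_pos"])
    r=np.array(m["rotation"]); 
    if r.shape!=(3,3): r=Rq(r)
    return K,r,np.array(m["position"])
def grab(name,fn=None):
    st=arm.state(); im,d=viewer.get_image(name)
    if fn: cv2.imwrite("pics/"+fn,im[:,:,::-1])
    K,r,p=cam(name,st)
    v,u=np.mgrid[:420,:560]
    c=np.stack([(u-K[0,2])/K[0,0]*d,(v-K[1,2])/K[1,1]*d,d],-1)
    W=c@r.T+p; W[d==0]=np.nan
    return im,d,W,(K,r,p),st
def proj(P,C):
    K,r,p=C; c=(np.asarray(P)-p)@r; return c[...,:2]/c[...,2:]*[K[0,0],K[1,1]]+[K[0,2],K[1,2]]
E
python3 - <<'E'
from h import *
for n in ["scene","top","wrist"]:
    im,d,W,C,st=grab(n,n+"0.png")
    print(n,C[0].round(1).tolist(),C[1].round(3).tolist(),C[2].round(1))
    np.savez("/tmp/%s0.npz"%n,im=im,d=d,W=W)
    for t in ["drawer_handle","gauge","stud","joist_offcut","hammer","tin"]:
        for q in finder.regions_of(n,t)[:1]:
            m=q["mask"]; print(n,t,round(q["confidence"],2),(np.array(q["rect"])*[560,420,560,420]).round(),np.nanmedian(W[m],0).round(),np.nanpercentile(W[m],[3,97],axis=0).round().tolist())
print(arm.state())
E
```

```text
total 12
drwxr-xr-x  3 agent agent 4096 Dec  6 15:38 .
drwxr-xr-x 23 root  root  4096 Dec  6 15:38 ..
drwxr-xr-x  2 agent agent 4096 Dec  6 15:38 pics
scene [[488.1, 0.0, 272.0], [0.0, 488.1, 208.5], [0.0, 0.0, 1.0]] [[0.535, 0.67, -0.515], [0.845, -0.424, 0.327], [0.0, -0.61, -0.793]] [1438.9 -549.7 1412.1]
scene drawer_handle 0.47 [220. 252.  39.  22.] [ 651. -255.  133.] [[636.0, -314.0, 110.0], [687.0, -197.0, 149.0]]
scene stud 0.69 [331. 174.  25.  28.] [568. 238. 111.] [[538.0, 211.0, 68.0], [589.0, 298.0, 130.0]]
scene joist_offcut 0.71 [375. 142.  39.  35.] [482. 530.  42.] [[393.0, 503.0, 3.0], [549.0, 579.0, 51.0]]
scene tin 0.67 [249. 185.  24.  26.] [400.  10.  35.] [[374.0, -22.0, 1.0], [439.0, 38.0, 62.0]]
top [[443.1, 0.0, 282.5], [0.0, 443.1, 211.6], [0.0, 0.0, 1.0]] [[0.023, -0.996, 0.086], [-1.0, -0.022, 0.012], [-0.01, -0.086, -0.996]] [ 464.8   -2.  1412.3]
top drawer_handle 0.62 [374. 182.  95.  22.] [ 690. -253.  131.] [[645.0, -367.0, 20.0], [725.0, -132.0, 153.0]]
top stud 0.63 [200. 217.  33.  21.] [561. 256. 115.] [[537.0, 218.0, 86.0], [586.0, 304.0, 130.0
[... 478 characters left out ...]
_s': 1.05, 'joint_positions': array([ 1.23386794,  0.47698512,  0.02238483,  1.55538843, -0.01151592,
        1.10934425, -0.08310547]), 'qd': array([-0.00020262,  0.0014278 , -0.00128085,  0.00050639, -0.00078715,
       -0.00122907, -0.00032698]), 'effort': array([ 7.67354572e-05, -5.96330452e+01,  1.60714678e+00, -2.81543863e+01,
        1.26067002e-02,  1.46122853e-03,  2.98807720e-05]), 'ee_pos': array([ 153.13558511, -657.40823056,  253.32248561]), 'tool_rot': array([-1.83616647e-06,  9.93462979e-01,  1.14154759e-01,  1.75548145e-05]), 'ft_force': array([ 0.6996661 ,  0.27613567, -0.0118067 ]), 'moment': array([-0.01392162,  0.01232223, -0.00255494]), 'gripper_width': 85.1819820892595}
```

View pics/scene0.png

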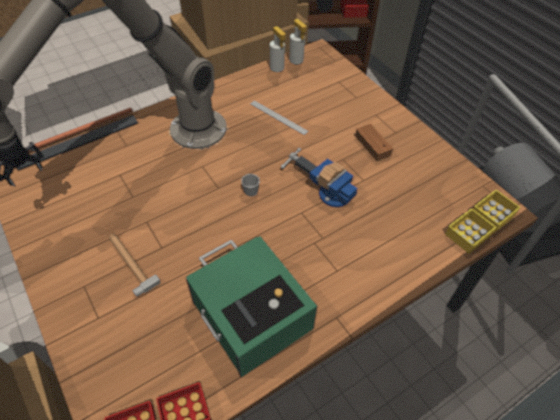

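View pics/top0.png

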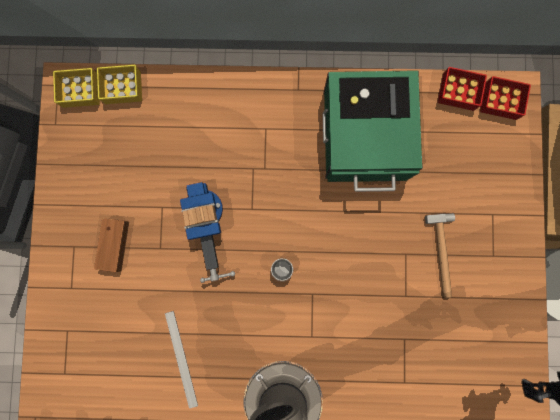

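```bash
python3 - <<'E'
import numpy as np
from h import *
# chest top plane rect & stub from clouds
for n in ["scene","top"]:
    f=np.load(f"/tmp/{n}0.npz"); W=f["W"].reshape(-1,3)
    m=(abs(W[:,2]-166)<5)&(W[:,0]>600)&(W[:,1]<0)
    P=W[m][:,:2].astype(np.float32); print(n,"chest",len(P),cv2.minAreaRect(P),np.median(W[m],0),cv2.boxPoints(cv2.minAreaRect(P)).round().tolist())
    m=(W[:,2]>100)&(W[:,2]<140)&(abs(W[:,0]-565)<60)&(abs(W[:,1]-258)<80)
    P=W[m]; print("stub",len(P),cv2.minAreaRect(P[:,:2].astype(np.float32)))
    m=(W[:,2]>115)&(W[:,2]<145)&(W[:,0]<680)&(W[:,0]>620)&(W[:,1]<-100)&(W[:,1]>-400)
    P=W[m]; print("bar",len(P),np.percentile(P,[2,50,98],axis=0).round().tolist(),cv2.minAreaRect(P[:,:2].astype(np.float32)))
E
```

```text
scene chest 7286 ((855.3394165039062, -525.7532958984375), (291.179443359375, 816.3217163085938), 2.1007027626037598) [ 848.18203368 -255.18508004  166.296045  ] [[695.0, -123.0], [725.0, -939.0], [1016.0, -928.0], [986.0, -113.0]]
stub 298 ((562.2327880859375, 259.46881103515625), (107.90874481201172, 100.76528930664062), 1.6376343965530396)
bar 165 [[642.0, -314.0, 125.0], [651.0, -257.0, 133.0], [677.0, -198.0, 139.0]] ((659.9530639648438, -256.5283508300781), (36.645870208740234, 120.31348419189453), 0.7976335287094116)
top chest 7822 ((844.768798828125, -245.7843475341797), (289.0814514160156, 261.92742919921875), 2.055845260620117) [ 835.96629191 -244.64995926  165.48284487] [[696.0, -120.0], [705.0, -382.0], [994.0, -371.0], [985.0, -110.0]]
stub 483 ((551.0861206054688, 260.8002624511719), (70.19156646728516, 90.94248962402344), 9.671001434326172)
bar 188 [[642.0, -310.0, 128.0], [649.0, -248.0, 133.0], [677.0, -193.0, 137.0]] ((660.836669921875, -252.8622283935547), (36.063194274902344, 120.45279693603516), 0.6693685054779053)
```

The scene view shows the chest's bow handle at about px (220,252). It also shows the vice and stub at (331,174), the tin at (249,185), and the hammer at (135,265). The top view agrees: handle at (374,182), stub at (200,217). The chest yaw is about +2° and the bar sits near (650,-254,130). First I'll turn the jaws to straddle the bar.

Request:
{"name": "drive_tool", "arguments": {
  "grip": [-1,-1,-1,-1,-1],
  "slide": [
    [0,0,0],
    [0,0,0],
    [0,0,0],
    [0,0,0],
    [0,0,0]
  ],
  "spin": [-0.1375,-0.1375,-0.1375,-0.1375,-0.1375]
}}

```text
time_s: 1.55
ee_pos: [153.0, -657.4, 253.3]
tool_rot: [0.0, 0.896, 0.445, -0.0]
ft_force: [0.7, -0.2, 0.7]
gripper_width: 85.4
```

Request:
{"name": "drive_tool", "arguments": {
  "grip": [-1,-1,-1,-1,-1],
  "slide": [
    [0,0,0],
    [0,0,0],
    [0,0,0],
    [0,0,0],
    [0,0,0]
  ],
  "spin": [-0.1375,-0.1375,-0.1375,-0.1375,-0.1375]
}}

```text
time_s: 2.05
ee_pos: [153.0, -657.5, 253.3]
tool_rot: [0.0, 0.693, 0.721, -0.0]
ft_force: [0.5, -0.4, -0.5]
gripper_width: 85.2
```

Request:
{"name": "drive_tool", "arguments": {
  "grip": [-1,-1,-1,-1,-1],
  "slide": [
    [25.5,34,0],
    [25.5,34,0],
    [25.5,34,0],
    [25.5,34,0],
    [25.5,34,0]
  ],
  "spin": [0,0,0,0,0]
}}

```text
time_s: 2.55
ee_pos: [319.9, -523.3, 253.5]
tool_rot: [0.0, 0.695, 0.719, -0.0]
ft_force: [0.8, -0.8, 0.3]
gripper_width: 85.5
```

Request:
{"name": "drive_tool", "arguments": {
  "grip": [-1,-1,-1,-1,-1],
  "slide": [
    [25.5,34,0],
    [25.5,34,0],
    [25.5,34,0],
    [25.5,34,0],
    [25.5,34,0]
  ],
  "spin": [0,0,0,0,0]
}}

```text
time_s: 3.05
ee_pos: [485.6, -390.3, 253.5]
tool_rot: [0.0, 0.695, 0.719, -0.0]
ft_force: [0.2, 0.1, 0.5]
gripper_width: 85.5
```

Request:
{"name": "drive_tool", "arguments": {
  "grip": [0,0,0,0,0],
  "slide": [
    [25.5,34,0],
    [25.5,34,0],
    [25.5,34,0],
    [25.5,30,0],
    [0,0,0]
  ],
  "spin": [0,0,0,0,0]
}}

```text
time_s: 3.55
ee_pos: [617.6, -277.7, 253.4]
tool_rot: [-0.0, 0.692, 0.722, 0.003]
ft_force: [0.8, 1.1, -0.0]
gripper_width: 42.7
```

```bash
python3 - <<'E'
from h import *
im,d,W,C,st=grab("wrist","wrist1.png")
np.savez("/tmp/wrist1.npz",im=im,d=d,W=W)
print(st["time_s"],st["ee_pos"],st["tool_rot"],st["gripper_width"])
for q in finder.regions_of("wrist","drawer_handle")[:2]:
    m=q["mask"]; print(q["confidence"],(np.array(q["rect"])*[560,420,560,420]).round(),np.nanpercentile(W[m],[3,50,97],axis=0).round(1).tolist())
P=W.reshape(-1,3)
m=(P[:,2]>122)&(P[:,2]<140)&(P[:,0]<670)&(P[:,0]>600)
Q=P[m]; print(len(Q),cv2.minAreaRect(Q[:,:2].astype(np.float32)),np.median(Q,0),Q.max(0))
E
```

```text
3.55 [ 617.58449    -277.73356526  253.41032404] [-3.51851703e-04  6.91973341e-01  7.21918441e-01  2.55664437e-03] 42.74876525544418
0.84 [372. 153. 120. 306.] [[645.2, -330.6, 27.9], [689.6, -224.5, 133.2], [741.8, -136.1, 152.9]]
2916 ((656.14501953125, -251.85345458984375), (29.005949020385742, 119.15786743164062), 0.6883808970451355) [ 648.63950925 -240.57464316  134.34962533] [ 669.98079984 -192.11004908  137.24432122]
```

```bash
python3 - <<'E'
from h import *
f=np.load("/tmp/wrist1.npz");P=f["W"].reshape(-1,3)
m=(P[:,2]>128)&(P[:,2]<139)&(P[:,0]<662)&(P[:,0]>630)&(P[:,1]>-295)&(P[:,1]<-205)
Q=P[m];k=np.polyfit(Q[:,1],Q[:,0],1);print(k,np.polyval(k,-252))
r=Q[:,0]-np.polyval(k,Q[:,1]);print(np.percentile(r,[2,50,98]),Q[:,2].max())
print(arm.state()["ee_pos"],arm.state()["tool_rot"])
E
```

```text
[-3.66616421e-02  6.38224166e+02] 647.4628997209123
[-4.38344214 -0.14040825  5.00650302] 137.2443212157968
[ 613.69263198 -283.86482032  253.06683495] [-1.85385338e-04  6.94489755e-01  7.19502567e-01  4.53833571e-05]
```

View pics/wrist1.png

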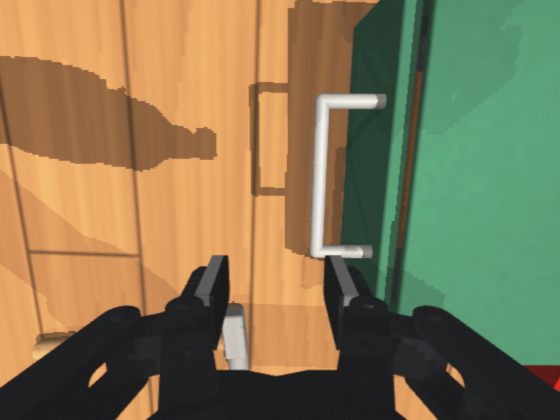

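The wrist view shows the bow bar as a vertical line at column ~320, rows 100–250, with the chest face to its right at ~390. I'll move over it and descend.

Request:
{"name": "drive_tool", "arguments": {
  "grip": [0,0,0,0,0],
  "slide": [
    [15,16,0],
    [15.5,16,0],
    [0,0,0],
    [0,0,20],
    [0,0,20]
  ],
  "spin": [0,0,0,0,0]
}}

```text
time_s: 4.15
ee_pos: [643.2, -256.1, 213.5]
tool_rot: [0.001, 0.696, 0.718, -0.0]
ft_force: [-0.9, -0.5, -1.2]
gripper_width: 42.8
```

```bash
python3 - <<'E'
from h import *
im,d,W,C,st=grab("wrist","wrist2.png")
im,d,W,C,st=grab("wrist","wrist2.png")
P=W.reshape(-1,3)
m=(P[:,2]>124)&(P[:,2]<139)&(P[:,0]<662)&(P[:,0]>630)&(P[:,1]>-295)&(P[:,1]<-205)
Q=P[m];k=np.polyfit(Q[:,1],Q[:,0],1);print(k,np.polyval(k,-252))
r=Q[:,0]-np.polyval(k,Q[:,1]);print(np.percentile(r,[2,50,98]),Q[:,2].max())
print(st["ee_pos"],st["tool_rot"],st["time_s"])
E
```

```text
[-3.77390519e-02  6.38292015e+02] 647.802256200386
[-4.51662046 -0.14590231  4.80057684] 137.14549815514326
[ 640.96224491 -255.66568373  209.04302442] [-0.00193256  0.69628203  0.71776316 -0.00190902] 4.2
```

View pics/wrist2.png

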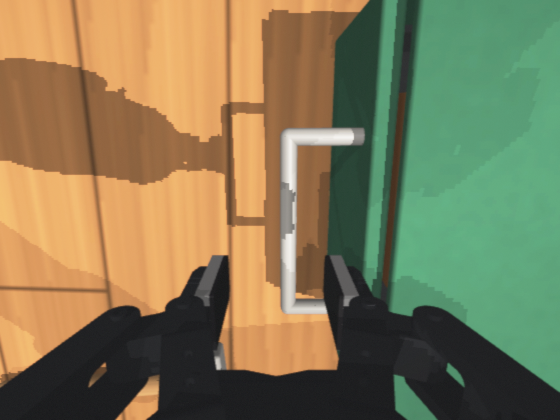

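The bar sits between the fingers at column 290, and its fit gives x=647.8. I'll shift +4 and go down.

Request:
{"name": "drive_tool", "arguments": {
  "grip": [0,0,0,0,0],
  "slide": [
    [0,4,15],
    [0,0,20],
    [0,0,20],
    [0,0,15],
    [0,0,8]
  ],
  "spin": [0,0,0,0,0]
}}

```text
time_s: 4.75
ee_pos: [647.5, -253.8, 134.0]
tool_rot: [-0.001, 0.696, 0.718, -0.0]
ft_force: [-5.1, 0.5, 5.8]
gripper_width: 42.4
```

Request:
{"name": "drive_tool", "arguments": {
  "grip": [0.3,1,1,1,1],
  "slide": [
    [0,0,0],
    [0,0,0],
    [0,0,0],
    [0,0,0],
    [0,0,0]
  ],
  "spin": [0,0,0,0,0],
  "grip_force": 40
}}

```text
time_s: 5.25
ee_pos: [647.8, -253.6, 136.3]
tool_rot: [0.0, 0.695, 0.719, -0.0]
ft_force: [-5.4, 0.7, 7.4]
gripper_width: 8.6
```

Request:
{"name": "drive_tool", "arguments": {
  "grip": [1,1,1,1,1],
  "slide": [
    [0,-6,0],
    [0,-14,0],
    [0,-18,0],
    [0,-18,0],
    [0,-18,0]
  ],
  "spin": [0,0,0,0,0]
}}

```text
time_s: 5.75
ee_pos: [575.6, -256.2, 136.4]
tool_rot: [0.002, 0.695, 0.719, 0.002]
ft_force: [4.4, -1.6, -0.7]
gripper_width: 8.1
```

Request:
{"name": "drive_tool", "arguments": {
  "grip": [1,1,1,1,1],
  "slide": [
    [0,-18,0],
    [0,-18,0],
    [0,-18,0],
    [0,-18,0],
    [0,-10,0]
  ],
  "spin": [0,0,0,0,0]
}}

```text
time_s: 6.25
ee_pos: [492.3, -259.2, 136.3]
tool_rot: [0.002, 0.696, 0.719, 0.001]
ft_force: [2.2, -0.9, 1.6]
gripper_width: 8.4
```

Request:
{"name": "drive_tool", "arguments": {
  "grip": [1,1,0,0,0],
  "slide": [
    [0,-8,0],
    [0,-4,0],
    [0,0,0],
    [0,0,0],
    [0,0,0]
  ],
  "spin": [0,0,0,0,0]
}}

```text
time_s: 6.75
ee_pos: [479.9, -258.5, 134.8]
tool_rot: [-0.001, 0.695, 0.719, -0.0]
ft_force: [1.0, -0.2, -0.1]
gripper_width: 42.6
```

Request:
{"name": "drive_tool", "arguments": {
  "grip": [0,0,-1,-1,-1],
  "slide": [
    [0,0,-20],
    [0,0,-30],
    [0,15,-10],
    [0,20,0],
    [0,0,0]
  ],
  "spin": [0,0,0,0,0]
}}

```text
time_s: 7.25
ee_pos: [517.5, -256.8, 195.7]
tool_rot: [0.001, 0.695, 0.719, 0.001]
ft_force: [0.2, 0.7, -0.2]
gripper_width: 83.4
```

```bash
python3 - <<'E'
from h import *
im,d,W,C,st=grab("wrist","wrist3.png")
im,d,W,C,st=grab("scene","scene3.png")
s=arm.state();print(s["ee_pos"],s["joint_positions"],s["time_s"])
b=cv2.imread("pics/scene3.png")[180:380,130:350]
cv2.imwrite("pics/scene3z.png",cv2.resize(b,None,fx=3.0,fy=3.0,interpolation=cv2.INTER_CUBIC))
E
```

```text
[ 514.64831028 -257.29558038  194.56208635] [ 0.70884574  0.4166531  -0.45058239  1.83071277  0.21871397  0.94504159
  0.19629477] 7.35
```

View pics/scene3z.png

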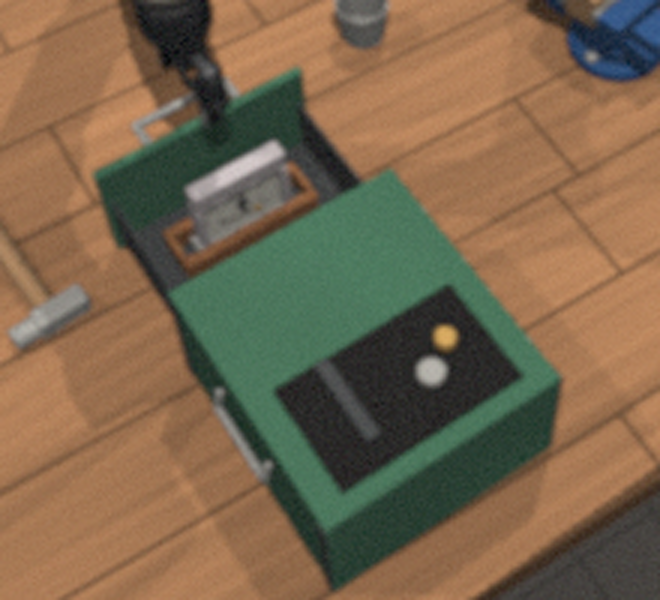

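View pics/wrist3.png

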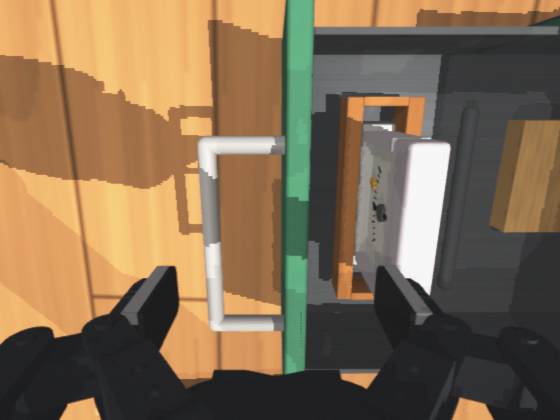

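The drawer is out and the gauge stands in its rack. The wrist view shows the top bar at (425,215), the needle at (380,212) and the brass tab at (374,183). I'll spin the tool to view the dial face-on.

Request:
{"name": "drive_tool", "arguments": {
  "grip": [-1,-1,-1,-1,-1],
  "slide": [
    [0,0,0],
    [0,0,0],
    [0,0,0],
    [0,0,0],
    [0,0,0]
  ],
  "spin": [-0.145,-0.145,-0.145,-0.145,-0.145]
}}

```text
time_s: 7.85
ee_pos: [513.6, -257.9, 194.5]
tool_rot: [-0.001, 0.393, 0.92, -0.0]
ft_force: [-0.0, 0.0, -0.3]
gripper_width: 85.8
```

Request:
{"name": "drive_tool", "arguments": {
  "grip": [-1,-1,-1,-1,-1],
  "slide": [
    [0,0,0],
    [0,0,0],
    [0,0,0],
    [0,0,0],
    [0,0,0]
  ],
  "spin": [-0.145,-0.145,-0.145,-0.145,-0.145]
}}

```text
time_s: 8.35
ee_pos: [513.6, -257.9, 194.5]
tool_rot: [-0.001, 0.041, 0.999, 0.0]
ft_force: [-0.3, -0.2, 0.5]
gripper_width: 85.5
```

Request:
{"name": "drive_tool", "arguments": {
  "grip": [-1,-1,-1],
  "slide": [
    [0,0,0],
    [0,0,0],
    [0,0,0]
  ],
  "spin": [-0.09,0,0]
}}

```text
time_s: 8.65
ee_pos: [514.2, -257.9, 194.8]
tool_rot: [-0.001, 0.0, 1.0, 0.0]
ft_force: [-0.3, 0.3, -0.6]
gripper_width: 85.4
```

```bash
python3 - <<'E'
from h import *
im,d,W,C,st=grab("wrist","wrist4.png")
np.savez("/tmp/wrist4.npz",im=im,d=d,W=W,K=C[0],r=C[1],p=C[2])
print(st["ee_pos"],st["tool_rot"],st["time_s"])
for t in ["pointer_tip","index_tip","pointer","index","gauge"]:
    for q in finder.regions_of("wrist",t)[:2]: print(t,q["confidence"],(np.array(q["rect"])*[560,420,560,420]).round(1))
    for q in finder.look_for("wrist",t)[:1]: print(t,q["confidence"],(np.array(q["rect"])*[560,420,560,420]).round(1))
E
```

```text
[ 514.19165192 -257.90535348  194.78364892] [-6.59893197e-04  3.82285379e-04  9.99999697e-01  1.57641018e-04] 8.65
pointer_tip 0.5 [284.  313.4  15.5  31.7]
pointer 0.78 [282.1 310.5  20.9  36.1]
pointer 0.52 [281.6 311.4  22.   33.5]
gauge 0.61 [285.4 333.7 175.1  98.9]
gauge 0.71 [285.4 333.1 181.3  99.7]
```

View pics/wrist4.png

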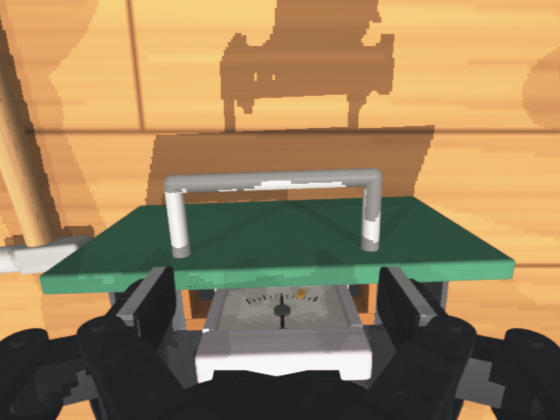

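```bash
python3 - <<'E'
from h import *
f=np.load("/tmp/wrist4.npz"); im=f["im"];W=f["W"]
b=im[280:350,190:380,::-1]
cv2.imwrite("pics/w4z.png",cv2.resize(b,None,fx=4,fy=4,interpolation=cv2.INTER_CUBIC))
# brass mask, needle mask
R_,G,B=[im[...,i].astype(int) for i in range(3)]
br=(R_-B>60)&(np.mgrid[:420,:560][0]>286)&(np.mgrid[:420,:560][0]<304)&(abs(np.mgrid[:420,:560][1]-301)<10)
for y,x in zip(*np.where(br)): print(x,y,im[y,x],W[y,x].round(1))
for y in range(290,330): 
    x=282; xs=np.where(im[y,270:296].sum(-1)<200)[0]+270
    print(y,xs, W[y,x].round(1), W[y,265].round(1))
P=W.reshape(-1,3); m=(P[:,2]>134)&(P[:,2]<146)&(P[:,0]>570)&(P[:,0]<620)&(P[:,1]>-330)&(P[:,1]<-190)
Q=P[m]; print(len(Q),np.median(Q,0),cv2.minAreaRect(Q[:,:2].astype(np.float32)),np.polyfit(Q[:,1],Q[:,2],1))
E
```

```text
299 290 [132 103  55] [nan nan nan]
300 290 [132 101  50] [ 591.3 -235.8   53.4]
301 290 [132 102  51] [ 590.5 -235.1   54.9]
302 290 [135 104  55] [ 590.  -234.3   55.7]
303 290 [133 103  54] [ 590.  -233.4   55.8]
304 290 [136 106  60] [ 590.3 -232.5   55.1]
298 291 [132 106  66] [ 590.2 -237.7   57. ]
299 291 [134 102  50] [ 590.6 -236.8   56.3]
300 291 [133 102  49] [ 590.2 -236.1   57.1]
301 291 [133 101  47] [ 590.4 -235.2   56.7]
302 291 [134 101  48] [ 590.6 -234.3   56.4]
303 291 [136 103  50] [ 590.8 -233.4   56.1]
304 291 [136 104  51] [ 590.6 -232.6   56.3]
305 291 [136 111  71] [ 590.3 -231.8   56.9]
298 292 [133 104  55] [ 590.9 -237.8   57.4]
299 292 [132 101  49] [ 590.5 -237.    58.2]
300 292 [131 100  47] [ 590.5 -236.1   58.2]
301 292 [132 100  48] [ 590.  -235.4   59.1]
302 292 [134 101  49] [ 590.2 -234.5   58.7]
303 292 [135 103  49] [ 590.2 -233.6   58.7]
304 292 [136 105  52] [ 590.6 -232.7   58. ]
305 292 [137 112  72] [ 590.3 -231.9   58.5]
297 293 [137 112  74] [ 590.3 -238.8   60.2]
298 293 [136 104  52] [ 590.5 -237.9   59.9]
299 293 [130  98  47] [ 590.3
[... 4080 characters left out ...]
.7] [ 595.1 -264.6   92.7]
322 [281 282 283] [ 592.1 -252.    98.2] [ 595.6 -264.6   93.2]
323 [281 282 283] [ 591.3 -252.   100.5] [ 595.4 -264.6   94.6]
324 [281 282 283] [ 591.6 -252.   101.3] [ 595.4 -264.5   95.9]
325 [281 282 283] [ 592.1 -252.   101.8] [ 595.7 -264.5   96.7]
326 [281 282 283] [ 592.3 -252.1  102.7] [ 594.6 -264.4   99.5]
327 [281 282 283] [ 591.3 -252.1  105.4] [ 595.2 -264.4   99.8]
328 [] [ 589.8 -252.2  108.6] [ 595.6 -264.4  100.4]
329 [] [ 586.5 -252.3  114.4] [ 586.8 -263.9  113.9]
4503 [ 590.36339278 -247.83218562  139.88099623] ((595.029052734375, -251.60935974121094), (22.926830291748047, 110.24230194091797), 0.640918493270874) [2.82104155e-03 1.39990998e+02]
```

View pics/w4z.png

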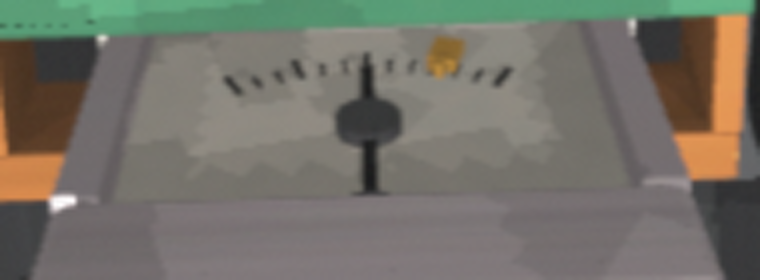

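```bash
python3 - <<'E'
from h import *
f=np.load("/tmp/wrist4.npz"); im=f["im"].astype(int); C=(f["K"],f["r"],f["p"])
v,u=np.mgrid[:420,:560]
sat=(im[...,0]-im[...,2]); br=((sat>45)&(v>=290)&(v<=300)&(abs(u-301)<9)).astype(np.uint8)
best=[]
for xp in (590,592):
  for y0 in (-252.6,-252,-251.4):
   for z0 in (111,112.5,114):
    for a in np.arange(.2,.38,.005):
      s,c=np.sin(a),np.cos(a); q=[]
      for rr,w in ((50,-3),(50,3),(62,3),(62,-3)): q.append([xp,y0+rr*s+w*c,z0-rr*c+w*s])
      px=proj(np.array(q),C); m=np.zeros((420,560),np.uint8)
      cv2.fillPoly(m,[np.round(px*16).astype(np.int32)],1,shift=4); m[:290]=0
      best.append(((m&br).sum()/(m|br).sum(),a,xp,y0,z0))
best.sort(reverse=True)
for b in best[:14]: print(np.round(b,3))
for a in (0,):
  print(proj(np.array([[592,-252,112],[592,-252,62]]),C))
E
```

```text
[ 8.050e-01  3.050e-01  5.920e+02 -2.526e+02  1.125e+02]
[ 8.050e-01  2.950e-01  5.920e+02 -2.520e+02  1.125e+02]
[ 7.920e-01  3.050e-01  5.900e+02 -2.526e+02  1.140e+02]
[ 7.870e-01  3.150e-01  5.920e+02 -2.526e+02  1.110e+02]
[ 7.870e-01  3.100e-01  5.900e+02 -2.526e+02  1.140e+02]
[ 7.87e-01  3.05e-01  5.92e+02 -2.52e+02  1.11e+02]
[ 7.87e-01  3.00e-01  5.92e+02 -2.52e+02  1.11e+02]
[ 7.87e-01  3.00e-01  5.90e+02 -2.52e+02  1.14e+02]
[ 7.870e-01  2.950e-01  5.920e+02 -2.514e+02  1.110e+02]
[ 7.87e-01  2.95e-01  5.90e+02 -2.52e+02  1.14e+02]
[ 7.870e-01  2.900e-01  5.920e+02 -2.514e+02  1.110e+02]
[ 7.870e-01  2.900e-01  5.900e+02 -2.514e+02  1.140e+02]
[ 7.870e-01  2.850e-01  5.900e+02 -2.514e+02  1.140e+02]
[ 7.760e-01  3.100e-01  5.920e+02 -2.526e+02  1.110e+02]
[[282.30677223 333.72864672]
 [281.22513014 295.96834529]]
```

The tab sits at (301,294), to the right (+y) of the plumb needle at (282,296). By rectified fit and by the ticks it is about 17°, so index ≈ 0.295 rad. The gauge is centred at (595,-251.6) with its top at z=140. I'll turn back and grasp it.

Request:
{"name": "drive_tool", "arguments": {
  "grip": [-1,-1,-1,-1,-1],
  "slide": [
    [0,0,0],
    [0,0,0],
    [0,0,0],
    [0,0,0],
    [0,0,0]
  ],
  "spin": [0.145,0.145,0.145,0.145,0.145]
}}

```text
time_s: 9.7
ee_pos: [515.1, -257.7, 195.3]
tool_rot: [0.0, 0.356, 0.934, 0.0]
ft_force: [-0.2, 0.9, 0.1]
gripper_width: 85.3
```

Request:
{"name": "drive_tool", "arguments": {
  "grip": [-1,-1,-1,-1,-1],
  "slide": [
    [0,0,0],
    [0,0,0],
    [0,0,0],
    [0,0,0],
    [0,0,0]
  ],
  "spin": [0.145,0.145,0.145,0.145,0.085]
}}

```text
time_s: 10.2
ee_pos: [515.2, -257.6, 195.4]
tool_rot: [0.0, 0.641, 0.767, -0.0]
ft_force: [-0.9, 0.1, 0.2]
gripper_width: 85.8
```

Request:
{"name": "drive_tool", "arguments": {
  "grip": [-1,-1,-1,-1,-1],
  "slide": [
    [3.5,20,0],
    [0,30,0],
    [0,31,0],
    [0,0,0],
    [0,0,0]
  ],
  "spin": [0,0,0,0,0]
}}

```text
time_s: 10.7
ee_pos: [594.2, -239.0, 194.9]
tool_rot: [-0.0, 0.639, 0.769, -0.0]
ft_force: [0.2, -0.7, -0.3]
gripper_width: 85.6
```

```bash
python3 - <<'E'
from h import *
im,d,W,C,st=grab("wrist","wrist5.png")
print(st["ee_pos"],st["tool_rot"],st["time_s"])
P=W.reshape(-1,3); m=(P[:,2]>136)&(P[:,2]<144)&(P[:,0]>570)&(P[:,0]<620)&(P[:,1]>-330)&(P[:,1]<-190)
Q=P[m]; print(len(Q),np.median(Q,0),cv2.minAreaRect(Q[:,:2].astype(np.float32)),np.percentile(Q,[1,99],axis=0))
k=np.polyfit(Q[:,1],Q[:,0],1);print(k)
E
```

```text
[ 594.23668519 -239.03671086  194.89721904] [-4.04798455e-04  6.39156058e-01  7.69076960e-01 -4.68441652e-06] 10.7
6846 [ 596.58525646 -244.29140935  139.99235694] ((597.07177734375, -251.5828094482422), (22.06179428100586, 109.81871032714844), 2.0772805213928223) [[ 585.2886053  -303.66252023  137.14941   ]
 [ 608.27355161 -197.48767541  141.47518481]]
[-3.46105913e-02  5.88091884e+02]
```

View pics/wrist5.png

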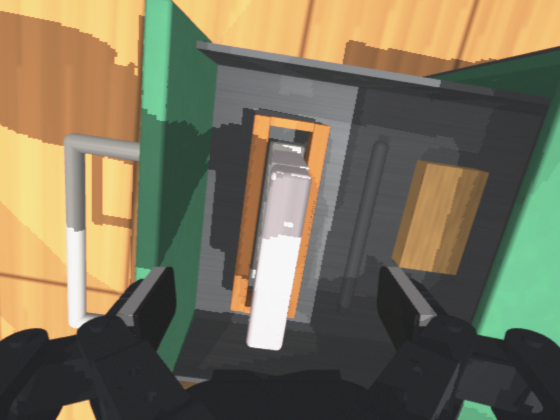

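The bar shows at (280,260), rotated ~8.5° against the jaws because the spin came up short. I'll correct the spin, centre at (597,-251.6), and descend.

Request:
{"name": "drive_tool", "arguments": {
  "grip": [-1,-1,-1,-1,-1],
  "slide": [
    [0,0,0],
    [0,0,0],
    [-12.5,2.5,0],
    [0,0,16],
    [0,0,15]
  ],
  "spin": [0.1,0.048,0,0,0]
}}

```text
time_s: 11.25
ee_pos: [596.4, -253.3, 163.1]
tool_rot: [0.0, 0.695, 0.719, -0.0]
ft_force: [0.6, 0.2, -0.1]
gripper_width: 85.3
```

Request:
{"name": "drive_tool", "arguments": {
  "grip": [-1,-1,-1,-1,-1],
  "slide": [
    [0,0,15],
    [0,0,15],
    [0,0,5],
    [0,0,0],
    [0,0,0]
  ],
  "spin": [0,0,0,0,0]
}}

```text
time_s: 11.75
ee_pos: [597.5, -251.8, 129.6]
tool_rot: [0.0, 0.695, 0.719, 0.0]
ft_force: [-1.1, -0.1, 0.4]
gripper_width: 85.4
```

Request:
{"name": "drive_tool", "arguments": {
  "grip": [0,1,1,1,1],
  "slide": [
    [0,0,0],
    [0,0,0],
    [0,0,0],
    [0,0,0],
    [0,0,0]
  ],
  "spin": [0,0,0,0,0],
  "grip_force": 50
}}

```text
time_s: 12.25
ee_pos: [597.2, -252.1, 129.7]
tool_rot: [0.0, 0.695, 0.719, 0.0]
ft_force: [-1.2, 0.3, 2.9]
gripper_width: 21.6
```

Request:
{"name": "drive_tool", "arguments": {
  "grip": [1,1,1,1,1],
  "slide": [
    [0,0,0],
    [0,0,-6],
    [0,0,-12],
    [0,0,-20],
    [0,0,-25]
  ],
  "spin": [0,0,0,0,0]
}}

```text
time_s: 12.75
ee_pos: [596.3, -251.7, 192.5]
tool_rot: [-0.001, 0.695, 0.719, -0.0]
ft_force: [1.2, -0.1, -3.3]
gripper_width: 21.6
```

Request:
{"name": "drive_tool", "arguments": {
  "grip": [1,1,1,1,1],
  "slide": [
    [0,0,-25],
    [0,0,-25],
    [0,0,-25],
    [0,0,-12],
    [0,0,0]
  ],
  "spin": [0,0,0,0,0]
}}

```text
time_s: 13.25
ee_pos: [597.9, -252.1, 281.5]
tool_rot: [0.002, 0.695, 0.719, 0.001]
ft_force: [-0.4, 0.6, -3.7]
gripper_width: 20.8
```

```bash
python3 - <<'E'
from h import *
im,d,W,C,st=grab("wrist","wrist6.png")
print(st["ee_pos"],st["tool_rot"],st["gripper_width"],st["time_s"],st["ft_force"],st["joint_positions"])
# stub from original clouds
for n in ("top","scene"):
    f=np.load(f"/tmp/{n}0.npz"); W=f["W"]; im0=f["im"]
    m=(W[...,2]>98)&(W[...,2]<140)&(abs(W[...,0]-562)<60)&(abs(W[...,1]-258)<75)
    im=im0.astype(int); wood=m&(im[...,0]-im[...,2]>30)
    Q=W[wood]; 
    if n=="top": rect=cv2.minAreaRect(Q[:,:2].astype(np.float32)); 
    print(n,len(Q),cv2.minAreaRect(Q[:,:2].astype(np.float32)),cv2.boxPoints(cv2.minAreaRect(Q[:,:2].astype(np.float32))).round().tolist(),Q[:,2].max())
f=np.load("/tmp/top0.npz")
cv2.imwrite("pics/vice.png",cv2.resize(f["im"][170:295,160:260,::-1],None,fx=4.5,fy=4.5,interpolation=cv2.INTER_CUBIC))
E
```

```text
[ 597.93795748 -252.10160121  281.53096989] [0.00171949 0.69464573 0.71934958 0.00072764] 20.816140926438937 13.25 [-0.36641057  0.5608358  -3.71727731] [ 0.62668963  0.44740986 -0.44938409  1.56838531  0.20623902  1.1692405
  0.17058381]
top 485 ((561.7654418945312, 262.5645751953125), (47.741458892822266, 90.20022583007812), 11.692270278930664) [[529.0, 302.0], [548.0, 214.0], [594.0, 223.0], [576.0, 312.0]] 132.78816026020763
scene 279 ((561.13720703125, 259.7452392578125), (47.079715728759766, 95.08452606201172), 15.186684608459473) [[526.0, 299.0], [551.0, 208.0], [596.0, 220.0], [571.0, 312.0]] 134.31848111771706
```

View pics/wrist6.png

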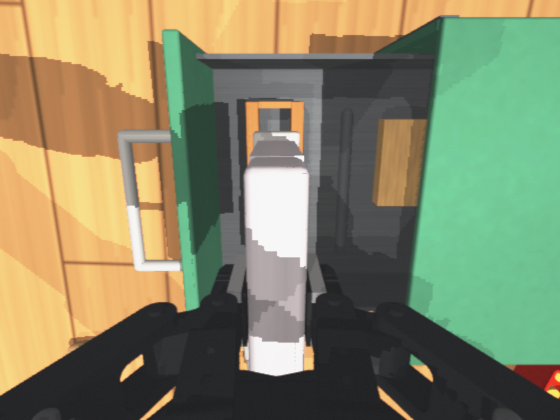

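View pics/vice.png

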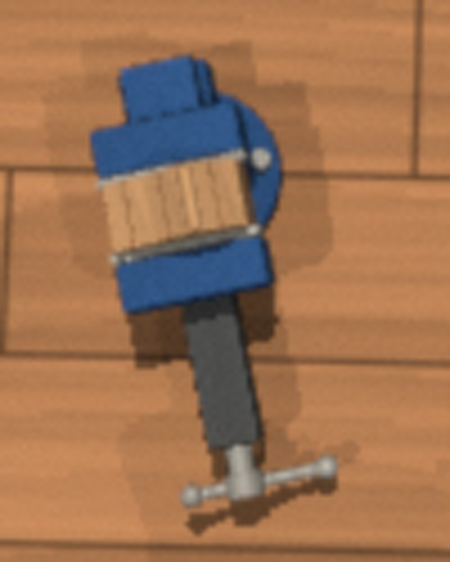

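The gauge is held (ft_z −3.7 N), visible along column 275, and level. The top view puts the stub centre near (562,262) at yaw ~12°, with the crest line towards −y. I'll carry it over, stopping short so the wrist camera can view the stub.

Request:
{"name": "drive_tool", "arguments": {
  "grip": [1,1,1,1,1],
  "slide": [
    [12,0,0],
    [25,-1,0],
    [35,-2,0],
    [40,-2,0],
    [42,-2,0]
  ],
  "spin": [0,0,0,0,0]
}}

```text
time_s: 13.8
ee_pos: [583.3, -96.3, 277.6]
tool_rot: [-0.001, 0.695, 0.719, -0.001]
ft_force: [0.5, 0.2, -3.4]
gripper_width: 21.4
```

Request:
{"name": "drive_tool", "arguments": {
  "grip": [1,1,1,1,1],
  "slide": [
    [42,-2,0],
    [42,-2,0],
    [42,-2,0],
    [42,-2,0],
    [38,-2,0]
  ],
  "spin": [0,0,0,0,0]
}}

```text
time_s: 14.3
ee_pos: [565.6, 110.2, 277.9]
tool_rot: [-0.001, 0.694, 0.72, -0.001]
ft_force: [0.6, -0.3, -2.6]
gripper_width: 21.4
```

Request:
{"name": "drive_tool", "arguments": {
  "grip": [1,1,1,1,1],
  "slide": [
    [30,-1,0],
    [15,0,0],
    [8,0,0],
    [0,0,0],
    [0,0,0]
  ],
  "spin": [0,0,0,-0.1,-0.09]
}}

```text
time_s: 14.8
ee_pos: [564.6, 158.7, 278.4]
tool_rot: [0.0, 0.622, 0.783, -0.001]
ft_force: [-0.2, -0.7, -3.1]
gripper_width: 21.3
```

Request:
{"name": "drive_tool", "arguments": {
  "grip": [1,1,1],
  "slide": [
    [0,0,0],
    [0,0,0],
    [0,0,0]
  ],
  "spin": [0,0,0]
}}

```text
time_s: 15.1
ee_pos: [564.7, 159.3, 279.0]
tool_rot: [-0.0, 0.624, 0.781, -0.0]
ft_force: [-0.6, -0.1, -3.2]
gripper_width: 21.3
```

```bash
python3 - <<'E'
from h import *
im,d,W,C,st=grab("wrist","wrist7.png"); np.savez("/tmp/wrist7.npz",im=im,d=d,W=W)
print(st["ee_pos"],st["tool_rot"],st["time_s"],st["ft_force"])
i=im.astype(int)
m=(W[...,2]>98)&(W[...,2]<137)&(abs(W[...,0]-562)<60)&(abs(W[...,1]-258)<75)&(i[...,0]-i[...,2]>30)
Q=W[m]; r=cv2.minAreaRect(Q[:,:2].astype(np.float32)); print(len(Q),r,cv2.boxPoints(r).round().tolist())
# profile along stub y
a=np.radians(12.3); s=Q[:,:2]@[-np.sin(a),np.cos(a)]; t=Q[:,:2]@[np.cos(a),np.sin(a)]
print("t",np.percentile(t,[1,50,99]))
for k in np.arange(np.floor(s.min()),s.max(),4):
    b=(s>=k)&(s<k+4); print(k+2,b.sum(),Q[b,2].mean().round(1) if b.any() else None, Q[b,2].std().round(1) if b.any() else None)
E
```

```text
[564.73106259 159.27423348 279.03526411] [-4.53410874e-06  6.24437840e-01  7.81074455e-01 -2.82105354e-04] 15.1 [-0.55601014 -0.07866313 -3.16847703]
7094 ((562.2559814453125, 263.6809387207031), (45.41691589355469, 90.34324645996094), 13.136837005615234) [[530.0, 303.0], [550.0, 215.0], [595.0, 225.0], [574.0, 313.0]]
t [583.54104449 605.52658473 627.70956002]
94.0 217 109.8 1.0
98.0 271 112.4 1.0
102.0 287 115.1 1.1
106.0 303 118.1 1.2
110.0 289 120.7 1.0
114.0 341 123.4 1.1
118.0 316 126.3 1.3
122.0 345 129.4 1.0
126.0 356 129.2 1.1
130.0 300 126.6 0.9
134.0 333 124.5 1.0
138.0 324 122.3 0.9
142.0 303 120.5 0.9
146.0 333 118.2 1.3
150.0 308 115.9 1.3
154.0 302 114.2 0.8
158.0 337 112.9 0.8
162.0 305 111.7 0.8
166.0 342 110.6 1.1
170.0 303 109.5 0.8
174.0 330 108.2 0.8
178.0 315 107.0 0.9
182.0 234 106.1 0.8
```

View pics/wrist7.png

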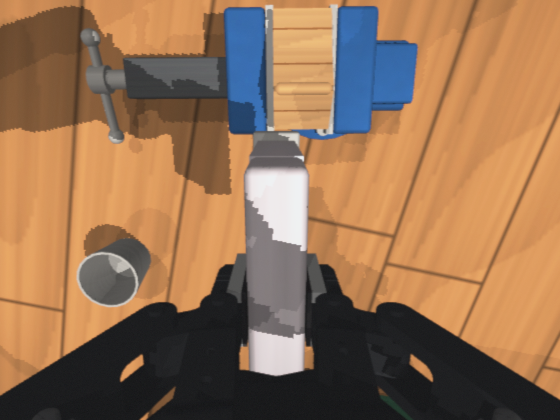

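The stub lies at column ~303, rows 10–130, and its crest line at row ~88. It gives yaw 13.1° and a crest near (565.5,250.1,130); slopes of ≥28° leave room for the 17° tilt. Next I'll go over it, offset +18 mm along the stub so pressing helps to rock it, and look again.

Request:
{"name": "drive_tool", "arguments": {
  "grip": [1,1,1,1,1],
  "slide": [
    [20,4,0],
    [30,6,0],
    [30,6,0],
    [18,3,0],
    [8.5,1.5,0]
  ],
  "spin": [-0.007,0,0,0,0]
}}

```text
time_s: 15.65
ee_pos: [559.4, 270.9, 279.4]
tool_rot: [-0.0, 0.62, 0.785, 0.0]
ft_force: [-0.5, -0.9, -3.6]
gripper_width: 21.5
```

Request:
{"name": "drive_tool", "arguments": {
  "grip": [1,1,1,1,1],
  "slide": [
    [0,0,12],
    [0,0,15],
    [0,0,9],
    [0,0,0],
    [0,0,0]
  ],
  "spin": [0,0,0,0,0]
}}

```text
time_s: 16.15
ee_pos: [560.4, 267.6, 242.8]
tool_rot: [-0.0, 0.621, 0.784, -0.0]
ft_force: [0.5, 0.7, -3.5]
gripper_width: 21.1
```

```bash
cat > tilt.py <<'E'
from h import *
import sys
def measure(tag):
    im,d,W,C,st=grab("wrist","w_%s.png"%tag)
    print(st["ee_pos"].round(1),st["tool_rot"].round(4),st["time_s"],st["ft_force"].round(1),st["gripper_width"])
    # top bar face on camera side in tool frame
    Rt=Rq(st["tool_rot"]); T=(W-st["ee_pos"])@Rt
    v,u=np.mgrid[:420,:560]
    m=(abs(T[...,1])<8)&(T[...,2]>-45)&(T[...,2]<40)&(T[...,0]>-60)&(T[...,0]<70)&(v>100)
    Q=T[m]; np.savez("/tmp/w_%s.npz"%tag,im=im,d=d,W=W,T=T)
    for a in range(-40,70,5):
        b=(Q[:,0]>=a)&(Q[:,0]<a+5)
        if b.sum()>5: print(a+2.5,b.sum(),np.median(Q[b,2]).round(2),end=" | ")
    print()
    b=(Q[:,0]>14)&(Q[:,0]<48)
    # robust line
    x,z=Q[b,0],Q[b,2]
    for _ in range(5):
        k=np.polyfit(x,z,1); r=abs(z-np.polyval(k,x)); s=r<2; x,z=x[s],z[s]
    print("slope dz/dx",k,len(x),"tilt",np.arctan(k[0]))
    return W,st
if __name__=="__main__": measure(sys.argv[1])
E
python3 tilt.py a; python3 - <<'E'
from h import *
im,d,W,C,st=grab("scene","scene8.png")
cv2.imwrite("pics/scene8z.png",cv2.resize(im[110:230,270:400,::-1],None,fx=5,fy=5,interpolation=cv2.INTER_CUBIC))
E
```

```text
[560.4 267.6 242.8] [-1.000e-04  6.210e-01  7.838e-01 -5.000e-04] 16.15 [ 0.5  0.7 -3.5] 21.103349504128
-27.5 85 -10.21 | -22.5 444 -10.43 | -17.5 455 -10.47 | -12.5 456 -10.46 | -7.5 497 -10.44 | -2.5 491 -10.47 | 2.5 532 -10.42 | 7.5 536 -10.42 | 12.5 544 -10.41 | 17.5 572 -10.47 | 22.5 602 -10.53 | 27.5 622 -10.46 | 32.5 630 -10.45 | 37.5 658 -10.47 | 42.5 689 -10.47 | 47.5 715 -10.48 | 52.5 854 -9.99 | 57.5 629 8.91 | 
slope dz/dx [-1.21414017e-03 -1.04476462e+01] 4292 tilt -0.0012141395689017728
```

View pics/scene8z.png

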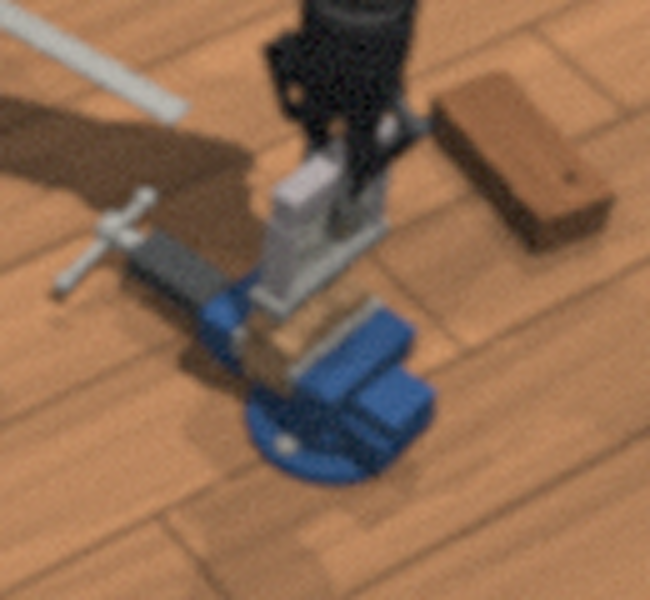

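View pics/w_a.png

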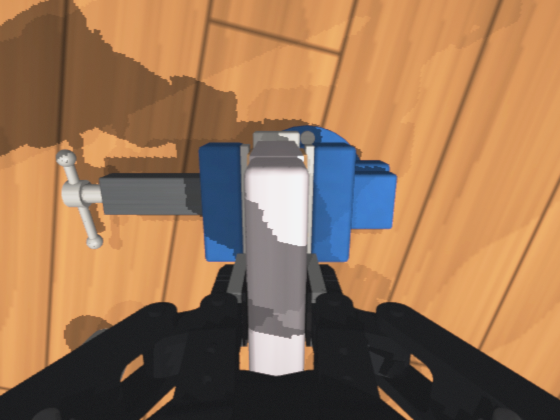

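The gauge hangs level over the crest (tilt −0.001 by depth on the top bar), parallel to the jaws. I'll drop the grip to 25 N and lower to touch.

Request:
{"name": "drive_tool", "arguments": {
  "grip": [1,1,1,1,1],
  "slide": [
    [0,0,5],
    [0,0,3],
    [0,0,2],
    [0,0,1.5],
    [0,0,1]
  ],
  "spin": [0,0,0,0,0],
  "grip_force": 25
}}

```text
time_s: 16.75
ee_pos: [560.2, 268.8, 231.5]
tool_rot: [0.0, 0.62, 0.784, 0.0]
ft_force: [-2.9, -0.2, 6.5]
gripper_width: 21.6
```

Request:
{"name": "drive_tool", "arguments": {
  "grip": [1,1,1,1,1],
  "slide": [
    [0,0,1],
    [0,0,1],
    [0,0,0],
    [0,0,0],
    [0,0,0]
  ],
  "spin": [0,0,0,0,0]
}}

```text
time_s: 17.25
ee_pos: [560.2, 269.2, 231.3]
tool_rot: [0.001, 0.62, 0.784, 0.001]
ft_force: [-4.7, -2.2, 13.4]
gripper_width: 21.8
```

```bash
python3 tilt.py b
```

```text
[560.2 269.2 231.3] [5.000e-04 6.205e-01 7.842e-01 5.000e-04] 17.25 [-4.7 -2.2 13.4] 21.844554146594987
-27.5 74 -10.48 | -22.5 451 -10.61 | -17.5 449 -10.6 | -12.5 477 -10.58 | -7.5 477 -10.5 | -2.5 506 -10.53 | 2.5 529 -10.51 | 7.5 528 -10.46 | 12.5 553 -10.45 | 17.5 582 -10.44 | 22.5 593 -10.38 | 27.5 622 -10.4 | 32.5 632 -10.29 | 37.5 654 -10.3 | 42.5 692 -10.27 | 47.5 710 -10.22 | 52.5 1033 -9.46 | 57.5 437 3.05 | 
slope dz/dx [ 6.50274204e-03 -1.05475232e+01] 4311 tilt 0.0065026503825278935
```

Touch at z=231.3 (about 17 N), and it is already starting to rock the right way. Next I'll slide towards +y while pressing.

Request:
{"name": "drive_tool", "arguments": {
  "grip": [1,1,1,1,1],
  "slide": [
    [2,0,0.5],
    [2,0,0.5],
    [2,0,0.6],
    [2,0,0.6],
    [0,0,0]
  ],
  "spin": [0,0,0,0,0],
  "grip_force": 20
}}

```text
time_s: 17.8
ee_pos: [558.8, 276.8, 229.1]
tool_rot: [0.001, 0.62, 0.784, 0.001]
ft_force: [-3.0, -2.3, 12.2]
gripper_width: 21.2
```

```bash
python3 tilt.py c
```

```text
[558.8 276.8 229.1] [9.000e-04 6.205e-01 7.842e-01 7.000e-04] 17.8 [-3.  -2.3 12.2] 21.20535618726627
-22.5 361 -12.74 | -17.5 501 -12.44 | -12.5 499 -12.06 | -7.5 521 -11.63 | -2.5 536 -11.21 | 2.5 557 -10.79 | 7.5 564 -10.36 | 12.5 574 -9.97 | 17.5 584 -9.57 | 22.5 608 -9.13 | 27.5 624 -8.77 | 32.5 645 -8.33 | 37.5 649 -7.92 | 42.5 668 -7.54 | 47.5 680 -7.09 | 52.5 960 -6.2 | 57.5 133 -3.7 | 
slope dz/dx [  0.08034325 -10.95194686] 4297 tilt 0.08017104836637039
```

No slip: 8 mm of slide gave 0.080 rad. Continuing.

Request:
{"name": "drive_tool", "arguments": {
  "grip": [1,1,1,1,1],
  "slide": [
    [3,0,0.9],
    [3,0,0.9],
    [3,0,1],
    [2.3,0,0.9],
    [0,0,0]
  ],
  "spin": [0,0,0,0,0]
}}

```text
time_s: 18.35
ee_pos: [556.0, 287.8, 224.8]
tool_rot: [0.001, 0.62, 0.784, 0.0]
ft_force: [-3.2, -1.6, 9.2]
gripper_width: 21.4
```

```bash
python3 tilt.py d|tail -1
```

```text
slope dz/dx [  0.19912573 -11.75955234] 4263 tilt 0.1965547769550315
```

Request:
{"name": "drive_tool", "arguments": {
  "grip": [1,1,1,1,1],
  "slide": [
    [2.5,0,1.2],
    [2.5,0,1.2],
    [2.5,0,1.2],
    [1,0,0.4],
    [0,0,0]
  ],
  "spin": [0,0,0,0,0]
}}

```text
time_s: 18.9
ee_pos: [554.1, 296.0, 220.6]
tool_rot: [0.001, 0.62, 0.784, 0.001]
ft_force: [-3.4, -1.9, 7.3]
gripper_width: 21.6
```

```bash
python3 tilt.py e|tail -1; python3 - <<'E'
from h import *
im,d,W,C,st=grab("scene","scene9.png")
cv2.imwrite("pics/scene9z.png",cv2.resize(im[120:210,290:390,::-1],None,fx=6,fy=6,interpolation=cv2.INTER_CUBIC))
for n in ["scene","wrist"]:
  for t in ["pointer_tip","index_tip"]:
    for q in finder.look_for(n,t)[:1]: print(n,t,q["confidence"],(np.array(q["rect"])*[560,420,560,420]).round(1))
E
```

```text
slope dz/dx [  0.29469098 -12.38954345] 4266 tilt 0.28657904216020613
```

View pics/scene9z.png

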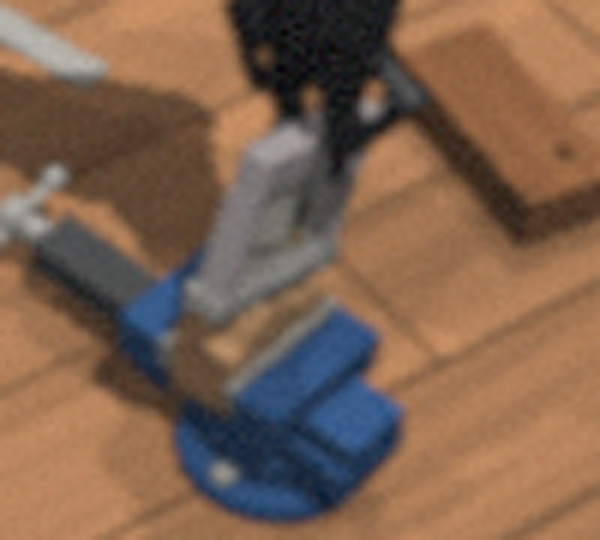

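View pics/w_e.png

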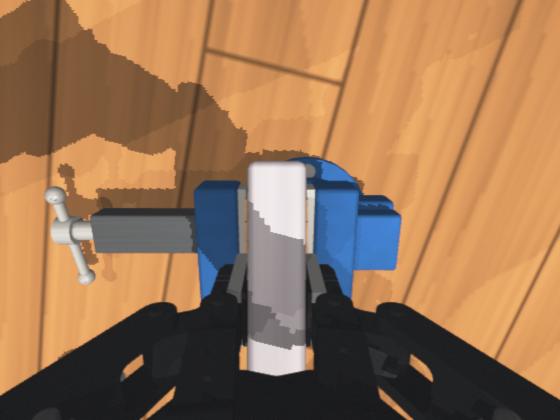

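Tilt is 0.287 against an index of ~0.295. I'll nudge 0.5 mm and firm the grip to hold, then check with averaged scene frames.

Request:
{"name": "drive_tool", "arguments": {
  "grip": [1,1,1,1,1],
  "slide": [
    [0.5,0,0.2],
    [0,0,0],
    [0,0,0],
    [0,0,0],
    [0,0,0]
  ],
  "spin": [0,0,0,0,0],
  "grip_force": 45
}}

```text
time_s: 19.7
ee_pos: [554.1, 296.2, 220.6]
tool_rot: [0.001, 0.621, 0.784, 0.0]
ft_force: [-2.1, -1.7, 8.9]
gripper_width: 21.2
```

```bash
python3 tilt.py f|tail -1; python3 - <<'E'
from h import *
a=np.mean([viewer.get_image("scene")[0].astype(float) for _ in range(12)],0)
b=np.clip((a[150:172,325:355,::-1]-40)*1.4,0,255).astype(np.uint8)
cv2.imwrite("pics/scene10z.png",cv2.resize(b,None,fx=22,fy=22,interpolation=cv2.INTER_CUBIC))
np.save("/tmp/s10.npy",a)
st=arm.state(); print(st["ee_pos"],st["ft_force"],st["time_s"])
# predicted positions of needle and tab tips in scene image (front +x face)
C=cam("scene"); 
Rt=Rq(st["tool_rot"]); ty=Rt[:,1]; ty=ty/np.linalg.norm(ty); sy=np.array([-ty[1],ty[0],0])
th=.292; up=np.array([0,0,1.])*np.cos(th)+sy*np.sin(th); gy=sy*np.cos(th)-np.array([0,0,1.])*np.sin(th)
grip=st["ee_pos"]-[0,0,3]; piv=grip-up*14+ty*4
for a_ in (0,.2,.25,.29,.33,.4):
    d=-up*np.cos(a_)+gy*np.sin(a_)
    print(a_,proj(np.array([piv+50*d,piv+56*d]),C).round(1).tolist())
print(proj(piv,C))
E
```

```text
slope dz/dx [  0.29442577 -12.35238339] 4260 tilt 0.28633501195687144
[554.08900367 296.16981559 220.56926018] [-3.01983772 -1.8596179   8.97776948] 20.35
0 [[337.4, 159.4], [337.0, 160.8]]
0.2 [[339.2, 158.3], [338.9, 159.5]]
0.25 [[339.6, 158.0], [339.4, 159.2]]
0.29 [[340.0, 157.7], [339.8, 158.9]]
0.33 [[340.3, 157.4], [340.2, 158.5]]
0.4 [[341.0, 156.8], [340.9, 157.9]]
[341.58966278 147.6427488 ]
```

View pics/scene10z.png

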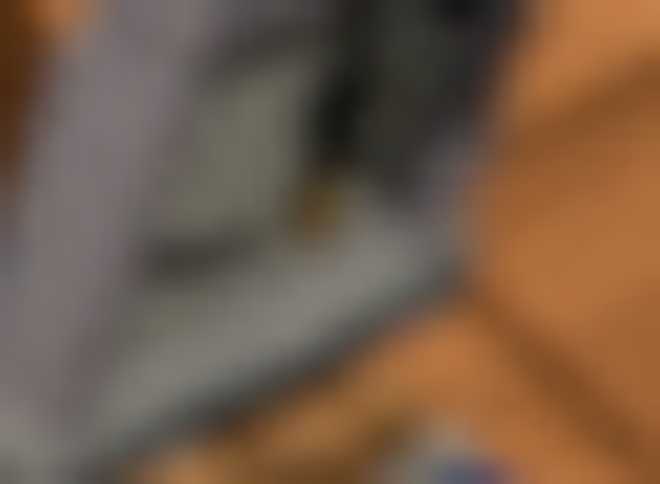

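```bash
python3 - <<'E'
from h import *
print(arm.sign_off()); s=arm.state(); print(s["time_s"],s["ft_force"],s["gripper_width"])
E
```

```text
the job is handed in; nothing more can be done
None
the job is handed in; nothing more can be done
```

I handed the job in at about 20 s. At that point the gauge was still gripped, tilted at the mark, with its base pressed on the crest. The hand-in gives no verdict, so these are my own checks.

**What I did:** I pulled the drawer out about 168 mm and read the brass tab from the wrist picture. I then gripped the gauge by its top bar, lifted it out, and set it lengthwise on the crest. The tool cannot tilt, so I pressed the base on the crest and slid the tool towards +y, so the gauge pivoted in the lightly closed pads. Once it was on the mark I raised the grip to 45 N.

| Last check | Reading | Needed |
|---|---|---|
| Gauge tilt (wrist depth on the top bar) | 0.286 rad, unchanged after firming the grip | tab read as about 0.295 ± 0.015; tolerance 0.04 |
| Force on the crest | about 12 N, steady | 0.3 to 30 N |
| Crest along the base (from the arm's pose) | about 20 mm from the base's middle | within 30 mm |
| Crest across the base | about 1 mm | within 25 mm |
| Dial normal to the crest line | about 0.01 rad | below 0.2 rad |

- **Off-centre:** the crest is about 20 mm off the middle of the base because I offset it on purpose to help the rocking. That is inside the limit but not centred.
- **Needle not seen clearly:** the network that finds things did not find the needle tip or the tab at the end. In the blurry averaged scene picture the tab lies roughly on the plumb line under the pivot hub. It agrees, but is not sharp enough to confirm 0.04 rad alone.
- **Not re-measured:** I did not check the joist offcut, hammer or tin again at the end. No move went near them.

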